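# Shut the dry cabinet, find the full tablet bottle by weight and show it to the scanner

## Robot

A 6-joint arm with a two-finger parallel gripper is mounted at the origin on the work surface. World frame = base frame: x ahead of the robot, y to its left, z up, the work surface at z = 0. Lengths are in mm, angles in rad, forces in N, time in s.
With the tool pointing down it reaches from about 275 to 775 mm from the base axis. Payload 14.6 kg.
Tool frame: the origin (TCP) lies at the very end of the fingers, on their centre line; the grasp point (between the pads) lies 19 mm behind it (env.grip_point_offset is the distance from the TCP to the grasp point, in mm); z points along the fingers, y is the line along which they close (so a half turn about z gives the same grasp; the last joint's range is limited). The gripper opens to 85 mm and grips with 20 to 120 N. Pads are 22 mm wide; open, the fingers measure 114 mm over their backs; the gripper's body (76 mm by 85 mm) begins 54 mm behind the grasp point. The pads swing forward as they close: fully open they stand 13 mm farther back than shut.
Start: joints at [1.063, 0.263, -0.048, 1.259, 0, 1.415], TCP at [181.406, 492.666, 231.278] pointing down, gripper open.
Joint ranges: [-2.65, 2.65], [-0.89, 1.7], [-1.18, 1.37], [-2.13, 2.11], [-1.35, 1.29], [-3.14, 3.14]. Speed limits (rad/s): [1.89, 1.89, 2.57, 2.79, 3.14, 3.14].

## Interface

Orientations are given as a unit quaternion [x, y, z, w].
In Python, from workcell import env gives the robot as it stands.
- The arm moves only by the tool carry_out, never from a script. Its argument "increments" is a list of rows, each a list of 6 numbers: the shift along the world's x, y, z in cm, then the turn, a rotation vector about the world's x, y, z in degrees. A call has 1 to 10 rows; each row shifts and turns the commanded pose from where the row before left it; what a row does not reach is not made up. A row lasts 1/12 s, in which the tool goes at most 41.7 mm and 7.16 degrees, less where a joint would pass 70% of its speed; a pose out of reach is approached as far as the arm can. A call with a gripper value outside its range is refused whole. "grip" is the finger opening in cm, from 0 to 8.54, set as the call begins (left out, the last holds). The fingers move at their own pace and stop on an object; the grip force is fixed at half the most. Time passes only in rows, so rows that do not move let the fingers close. It gives the time, the measured TCP pose, the force, the opening and the grip force at its end, in the units of the state.
- env.read_state(): the state, without advancing time (a new reading comes with each control period).
- env.capture(name): name is "scene" or "top" or "wrist"; returns the picture (420x560x3 uint8, blue, green, red); there is no depth.
- env.camera_params(name): a dict with "fx", "fy", "cx", "cy" (pixels), "cam_to_world" (4x4, takes a point from camera to world coordinates); the wrist camera has in their place "T_tool_cam" (4x4, takes a point from camera to tool coordinates, whose origin is the TCP and whose axes are the flange's). Camera axes: x right, y down, z forward; pixel columns grow to the right and rows downward; lengths in mm; the calibration is good to about 2 mm. A picture is of the moment at which its call begins: read the wrist's pose just before it. camera_params takes no time and is no camera call.
- env.sign_off(): hands the job in; it is judged then, once.
The state is a dict: "time": time; "qpos": joint angles; "dq": joint speeds; "joint_torque": joint torques, N m; "position": TCP position; "ee_rot": TCP orientation; "force": force on the tool from outside, world axes, zero at the start; "wrist_torque": the same for the moment, N m; "opening": opening from 0.0 (shut) to 1.0 (fully open); "gripper_force": force on a finger pad.
Only numpy, scipy, OpenCV 4.12 (cv2) and the standard library are available. Lean on these libraries where they do the work, as an engineer would, in place of code of your own. Each camera call takes 0.05 s, during which the arm holds its last target. There are 200 camera calls.

## Task

Two alike white tablet bottles have come out of the dry cabinet, one full and one nearly empty, with caps closed: first push the cabinet's door shut until it seats on its catch, then lift the bottles clear of the bench one after the other to feel which is heavier. Leave the lighter one standing on the bench, and finish while holding the heavier one upright and still by its cap in front of the scanner's window, its middle level with the window and about 10 cm from it. Keep both bottles upright and leave the other things on the bench where they stand.

Things in the scene. Friction and masses are not known exactly. Their poses are not given: they have to be found in the camera images.
- cabinet_door (a joint): door angle of the dry cabinet (white box 300 mm wide, 250 deep, 250 high; clear door with a grey frame, hinged at its left as seen from in front of it): 0 = fully shut, grows as it opens (rad). The door stays where it is left. Near 0.05 rad it meets a sprung roller catch, has to be pushed over it with about 7 to 8 N at door_push, and snaps home below about 0.02; seated it reads under 0.01
- door_hinge (a point): point on the door's vertical hinge axis, 128 mm above the bench (mid-height of the door). It is fixed to the cabinet: x points from the front into the cabinet, y to the hinge side, z up. The shut door reaches 290 mm from here along -y; it is 12 mm thick, centred on the axis, and spans 10 to 246 mm above the bench. Opening swings it towards -x
- door_push (a point): good place to push: on the door's outer face, 255 mm from the hinge axis, 35 mm in from the free edge, 226 mm above the bench (20 mm below the door's top). Moves with the door: its x points through the door from outside to inside (the closing direction), y to the hinge, z up. A black finger pull (75 mm high, 20 mm proud) is at the free edge below it, 60 to 136 mm above the bench
- bottle_a_mid (a point): one of two alike white plastic tablet bottles with closed caps, standing on the bench: centre of the bottle, half-way up (60 mm above its underside). Body 62 mm diameter and 62 mm high, shoulder up to 82 mm, ribbed white screw cap 45 mm diameter from 95 to 120 mm above the underside, meant to be grasped from above by the cap; label all round. z up the bottle. One bottle weighs about 60 to 100 g, the other 250 to 350 g; which one cannot be seen
- bottle_b_mid (a point): the other bottle, same description
- scan_point (a point): point in front of the code scanner, level with its window centre (150 mm above the bench) and 100 mm out from the window. x points towards the window, z up. The scanner is fixed: grey head 72 mm wide, 56 deep, 88 high on a black stand, dark window on the side facing the robot, 194 mm high in all. The heavier bottle's middle belongs here
- scanner: the code scanner: its origin is at the centre of the stand's underside on the bench; x points away from the window (the window faces -x), z up
- amber_jar: small amber glass jar with black lid, 40 mm diameter, 60 mm high, leave alone; origin under its centre
- basket: tester basket: six glass tubes between two discs of 90 mm diameter, 86 mm high, with a stem up to 177 mm, leave alone; origin under its centre
- beaker: glass beaker, 70 mm diameter, 90 mm high, leave alone; origin under its centre
- petri_dish: covered glass dish, 94 mm diameter, 17 mm high, leave alone; origin under its centre
- spatula: slim double-ended steel laboratory spatula lying flat, 170 mm long, 5 mm thick, leave alone; origin under its centre
- wash_bottle: white wash bottle with a bent grey nozzle, 66 mm diameter, 190 mm high, leave alone; origin under its centre
- mortar: white mortar with pestle, 100 mm diameter, 80 mm high, leave alone; origin under its centre
There are look-alikes about, which are no part of the job. What is shaped like the part that bears bottle_b_mid but green or turquoise is not meant.

How it is judged (in metres and radians):
On the way, in this order (a step that is already met when the one before it is completed fails the run):
1. the cabinet's door is shut and seated on its catch (value of joint cabinet_door below 0.012 rad), for 0.3 s.
2. the lighter bottle is lifted clear of the bench in the gripper while the heavier stands (((height (world z) of bottle_a_mid above 0.075 m and contact force between bottle_a and the fingers above 0.3 N and contact force between bottle_a and table below 0.02 N and contact force between bottle_b and the fingers below 0.05 N and contact force between bottle_b and table above 2 N) or (height (world z) of bottle_b_mid above 0.075 m and contact force between bottle_b and the fingers above 0.3 N and contact force between bottle_b and table below 0.02 N and contact force between bottle_a and the fingers below 0.05 N and contact force between bottle_a and table above 2 N))), for 0.2 s.
3. the lighter bottle stands on the bench again, let go (((height (world z) of bottle_a_mid below 0.066 m and angle between bottle_a_mid's own z axis and vertical below 0.1 rad and contact force between bottle_a and the fingers below 0.05 N and linear speed of bottle_a below 0.02 m/s and contact force between bottle_a and table between 0.3 and 1.6 N) or (height (world z) of bottle_b_mid below 0.066 m and angle between bottle_b_mid's own z axis and vertical below 0.1 rad and contact force between bottle_b and the fingers below 0.05 N and linear speed of bottle_b below 0.02 m/s and contact force between bottle_b and table between 0.3 and 1.6 N))), for 0.2 s.
At the end, for the whole second after the job is handed in: Door under 0.012 rad. Lighter bottle, lifted 15 mm before, stands upright and free on the bench. Heavier bottle held still (20 mm/s) by the fingers alone, within 0.2 rad of upright, its middle within 45 mm of scan_point along the window's axis and 35 mm sideways and in height (value of joint cabinet_door below 0.012 rad and ((height (world z) of bottle_a_mid below 0.066 m and angle between bottle_a_mid's own z axis and vertical below 0.1 rad and contact force between bottle_a and the fingers below 0.05 N and linear speed of each of bottle_a, bottle_b below 0.02 m/s and contact force between bottle_a and table between 0.3 and 1.6 N and x of bottle_b_mid in the frame of scan_point between -0.045 and 0.045 m and y of bottle_b_mid in the frame of scan_point between -0.035 and 0.035 m and z of bottle_b_mid in the frame of scan_point between -0.035 and 0.035 m and angle between bottle_b_mid's own z axis and vertical below 0.2 rad and contact force between bottle_b and the fingers above 1 N and contact force between bottle_b and table below 0.02 N and contact force between bottle_b and scanner below 0.02 N) or (height (world z) of bottle_b_mid below 0.066 m and angle between bottle_b_mid's own z axis and vertical below 0.1 rad and contact force between bottle_b and the fingers below 0.05 N and linear speed of each of bottle_b, bottle_a below 0.02 m/s and contact force between bottle_b and table between 0.3 and 1.6 N and x of bottle_a_mid in the frame of scan_point between -0.045 and 0.045 m and y of bottle_a_mid in the frame of scan_point between -0.035 and 0.035 m and z of bottle_a_mid in the frame of scan_point between -0.035 and 0.035 m and angle between bottle_a_mid's own z axis and vertical below 0.2 rad and contact force between bottle_a and the fingers above 1 N and contact force between bottle_a and table below 0.02 N and contact force between bottle_a and scanner below 0.02 N))); the arm keeps its last pose, push and grip.
It fails at once if a bottle is tipped over (angle between any of bottle_a_mid, bottle_b_mid's own z axis and vertical above 0.6 rad).
It fails at once if another thing on the bench is pushed away (30 mm) (distance of any of amber_jar, basket, beaker, petri_dish, spatula, wash_bottle, mortar from where it was at the start of the episode above 0.03 m).
It fails at once if another thing on the bench is knocked over (angle between any of amber_jar, basket, beaker, petri_dish, wash_bottle, mortar's own z axis and vertical above 0.5 rad).
It also fails if it takes over 72 s, if anything falls off the work surface, if the arm or the gripper's body presses on something with over 40 N, if the wrist force passes 120 N, or if a joint passes its speed limit or range.

## Working session

There is one attempt and no reset: what is moved stays moved. The work goes in short steps, Python scripts to look and compute and a tool call to move; the robot and the scene stay as the last step left them, time stands still between calls to the robot, and variables do not carry over. Pictures are saved under pics/ and viewed, at most 10 in all, crops included, and the job is handed in when it is done.

Besides the shell and the picture viewer there is one more tool, called as a command line: name --pt "numbers of a row" for each row, then --argument value for the rest. carry_out: Moves the arm, as the interface text tells. Its arguments: {"type":"object","properties":{"increments":{"type":"array","items":{"type":"array","items":{"type":"number"}}},"grip":{"type":"number"}},"required":["increments"]}

```bash
mkdir -p pics
python3 - <<'E'
from workcell import env
import cv2,numpy as np
for n in("scene","top"):
    cv2.imwrite(f"pics/{n}0.png",env.capture(n))
    p=env.camera_params(n);print(n,p["fx"],p["cx"],p["cy"],np.round(p["cam_to_world"],3).tolist())
s=env.read_state();print(s["time"],s["position"],s["ee_rot"],s["force"])
E
```

```text
scene 504.46315468535505 287.124182810635 213.56901716155457 [[-0.01, 0.652, -0.758, 1450.202], [1.0, 0.002, -0.011, -6.503], [-0.005, -0.758, -0.652, 978.693], [0.0, 0.0, 0.0, 1.0]]
top 467.7313932814019 277.2239253346491 215.30083387204112 [[-0.003, -0.985, 0.171, 266.803], [-1.0, 0.008, 0.025, -48.88], [-0.026, -0.171, -0.985, 1543.42], [0.0, 0.0, 0.0, 1.0]]
0.1 [181.27749197 492.45252678 230.88647838] [ 1.75468934e-01  9.84484858e-01 -4.42689787e-04 -1.49674008e-04] [-0.45237746  0.69264427  0.05688606]
```

View pics/scene0.png

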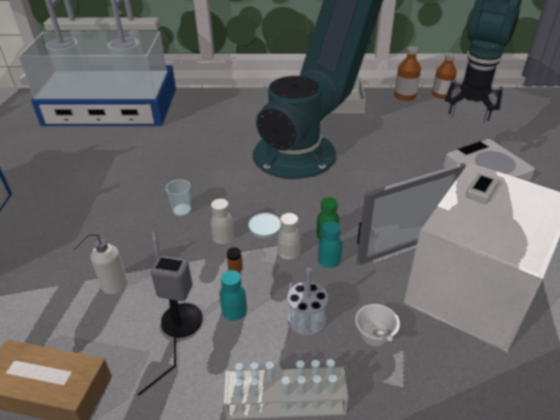

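View pics/top0.png

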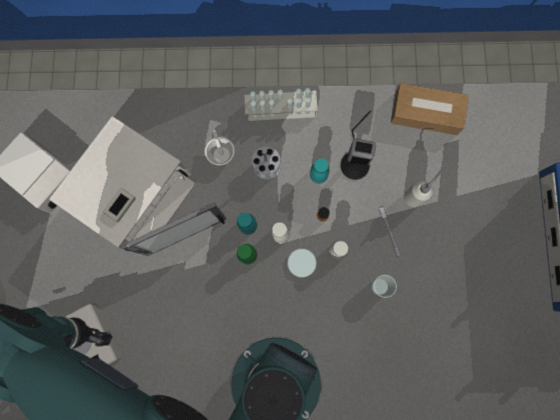

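White bottles (not green or turquoise) are at scene (221,220) and (289,235), top (340,249) and (279,232). Possible mix-ups are the turquoise ones at top (246,223) and (320,168), the green one at (246,253) and the wash bottle at (418,196). The cabinet is at top left, with its door ajar and the free edge at about (222,213).

Run:
```python
import cv2
t=cv2.imread("pics/top0.png")
a=cv2.resize(t[95:275,100:260],None,fx=4.,fy=4.,interpolation=cv2.INTER_CUBIC)[:600]
a=cv2.resize(t[110:260,45:235],None,fx=4,fy=4,interpolation=cv2.INTER_CUBIC)
cv2.imwrite("pics/c1.png",a)
cv2.imwrite("pics/c2.png",cv2.resize(t[130:270,225:425],None,fx=4,fy=4,interpolation=cv2.INTER_CUBIC))
s=cv2.imread("pics/scene0.png")
cv2.imwrite("pics/c3.png",cv2.resize(s[190:340,150:350],None,fx=4,fy=4,interpolation=cv2.INTER_CUBIC))
```

```text
(no output)
```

View pics/c1.png

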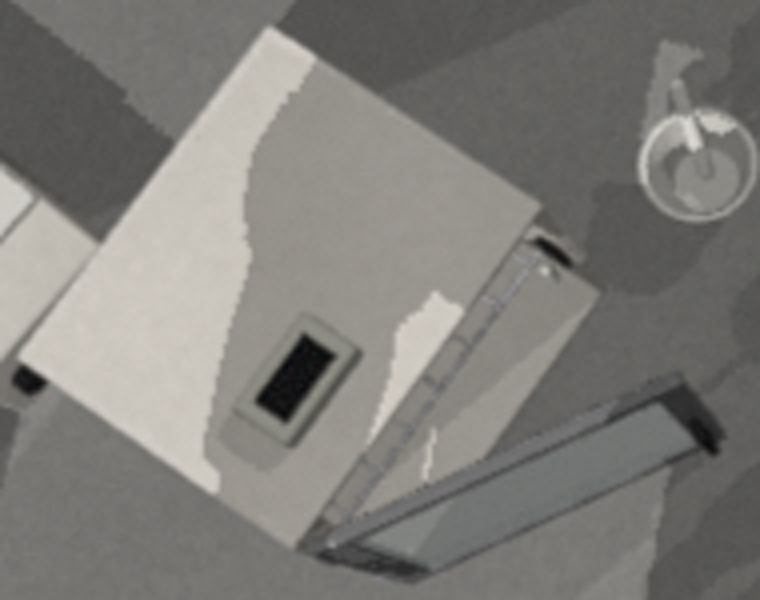

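View pics/c2.png

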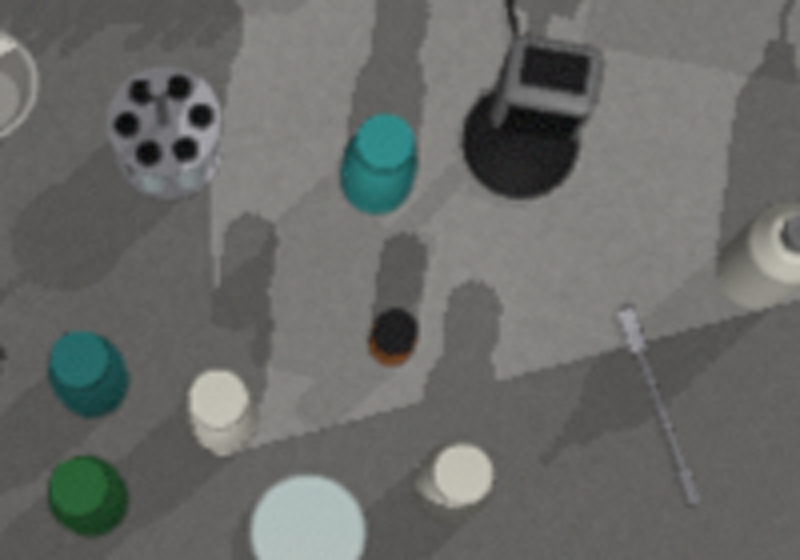

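View pics/c3.png

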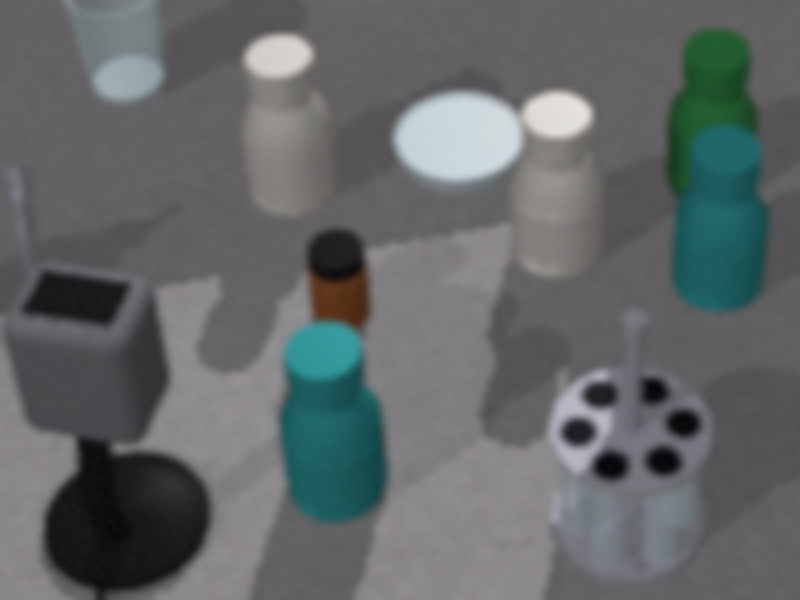

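```bash
cat > h.py <<'E'
from workcell import env
import numpy as np
def P(cam,px,z):
    p=env.camera_params(cam);T=np.array(p["cam_to_world"])
    d=T[:3,:3]@[(px[0]-p["cx"])/p["fx"],(px[1]-p["cy"])/p["fy"],1]
    return (T[:3,3]+d*(z-T[2,3])/d[2])[:2]
c1=lambda x,y:(45+x/4-.4,110+y/4-.4)
c2=lambda x,y:(225+x/4-.4,130+y/4-.4)
c3=lambda x,y:(150+x/4-.4,190+y/4-.4)
E
python3 - <<'E'
from h import *
np.set_printoptions(precision=1,suppress=True)
q=lambda n,cam,px,z:print(n,P(cam,px,z))
cs=[P("top",c1(*c),250) for c in[(18,360),(268,26),(540,207),(297,548)]]
print(*cs,[np.linalg.norm(cs[i]-cs[i-1]) for i in range(4)])
q("door free outer/inner top","top",c1(685,375),246)
q("door hinge top","top",c1(315,545),246)
q("door bottom free","top",c1(703,455),10)
q("A cap","top",c2(463,474),120);q("A cap s","scene",c3(279,56),120)
q("B cap","top",c2(219,399),120);q("B cap s","scene",c3(557,115),120)
q("scan base","top",c2(520,142),6);q("scan base s","scene",c3(127,520),6)
for c in[(518,38),(602,47),(588,118),(503,98)]:q("head","top",c2(*c),194)
for c in[(25,270),(142,272),(160,312),(15,325)]:q("head s","scene",c3(*c),194)
q("jar","top",c2(394,330),60);q("turq2","top",c2(385,142),120);q("turq1","top",c2(80,357),120);q("green","top",c2(78,487),120)
q("basket","top",c2(163,117),86);q("petri","top",c2(308,530),17);q("mortar","top",c1(697,163),80);q("spat","top",c2(626,312),5);q("spat","top",c2(692,500),5)
q("wash","top",c2(775,285),0)
q("beaker","top",(384,286),90)
E
```

```text
[542.3 637.3] [791.9 471.2] [651.6 265.3] [406.1 428.3] [np.float64(249.39416118110753), np.float64(299.7399224020045), np.float64(249.13133175519937), np.float64(294.70755624784306)]
door free outer/inner top [528.2 158.7]
door hinge top [408.6 417.2]
door bottom free [507.7 180.1]
A cap [ 411.5 -204. ]
A cap s [ 412.4 -202.2]
B cap [470.4 -18.6]
B cap s [471.5 -15.9]
scan base [ 704.6 -271.9]
scan base s [ 707.7 -270.4]
head [ 731.7 -245.7]
head [ 723.9 -308.1]
head [ 669.  -295.6]
head [ 685.1 -233.1]
head s [ 684.5 -303. ]
head s [ 685.7 -239.2]
head s [ 715.2 -224.8]
head s [ 724.9 -299.9]
jar [ 534.  -158.3]
turq2 [ 673.3 -149.8]
turq1 [503.9  88.7]
green [403.3  89.3]
basket [705.8  26.4]
petri [377.1 -88.4]
mortar [738.  178.8]
spat [ 557.6 -355.3]
spat [ 400.8 -402.6]
wash [ 580.5 -481. ]
beaker [ 297.7 -337.2]
```

Measured distances agree with the given sizes: cabinet 300x250, door 288 mm, caps the same from both cameras to 3 mm. The door is about 0.55 rad open. I'll close the fingers and go in front of door_push.

carry_out --pt "2.4 -2.7 0 0 0 0" --pt "2.4 -2.7 0 0 0 0" --pt "2.4 -2.7 0 0 0 0" --pt "2.4 -2.7 0 0 0 0" --pt "2.4 -2.7 0 0 0 0" --pt "2.4 -2.7 0 0 0 0" --pt "2.4 -2.7 0 0 0 0" --pt "2.4 -2.7 0 0 0 0" --pt "2.4 -2.7 0 0 0 0" --pt "2.4 -2.7 0 0 0 0" --grip 0

```text
time: 0.93
position: [422.2, 221.0, 231.2]
ee_rot: [0.176, 0.984, -0.0, -0.0]
force: [0.8, 1.2, 0.8]
opening: 0.005
gripper_force: 0.0
```

carry_out --pt "2.4 -2.6 -0.8 0 0 0" --pt "2.4 -2.7 -0.9 0 0 0" --pt "1.2 0.5 0 0 0 0" --pt "1.2 0.6 0 0 0 0" --pt "1.3 0.6 0 0 0 0" --pt "1.3 0.6 0 0 0 0" --pt "1.4 0.7 0 0 0 0" --pt "1.2 0.8 0 0 0 0" --pt "1.2 0.8 0 0 0 0" --pt "1.2 0.9 0 0 0 0"

```text
time: 1.77
position: [569.7, 224.9, 213.9]
ee_rot: [0.176, 0.984, -0.0, -0.0]
force: [-0.2, 0.4, -0.0]
opening: 0.0
gripper_force: 0.3
```

carry_out --pt "0.8 0.7 0 0 0 0" --pt "0.8 0.7 0 0 0 0" --pt "0.8 0.7 0 0 0 0" --pt "0 0 0 0 0 0"

```text
time: 2.1
position: [594.2, 246.4, 213.3]
ee_rot: [0.175, 0.985, -0.0, -0.0]
force: [-0.1, 0.2, 0.3]
opening: 0.005
gripper_force: 0.0
```

carry_out --pt "0.4 0.5 0 0 0 0" --pt "0.3 0.4 0 0 0 0" --pt "0 0 0 0 0 0"

```text
time: 2.35
position: [599.9, 254.2, 214.1]
ee_rot: [0.176, 0.984, -0.001, -0.001]
force: [-3.7, -5.8, 1.3]
opening: -0.0
gripper_force: 3.0
```

Run:
```python
from workcell import env
import cv2,numpy as np
a=env.capture("top")[110:260,45:235];b=env.capture("scene")[150:300,340:530]
k=lambda i:cv2.resize(i,(400,316),interpolation=cv2.INTER_CUBIC)
cv2.imwrite("pics/d1.png",np.hstack([k(a),k(b)]))
```

```text
(no output)
```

View pics/d1.png

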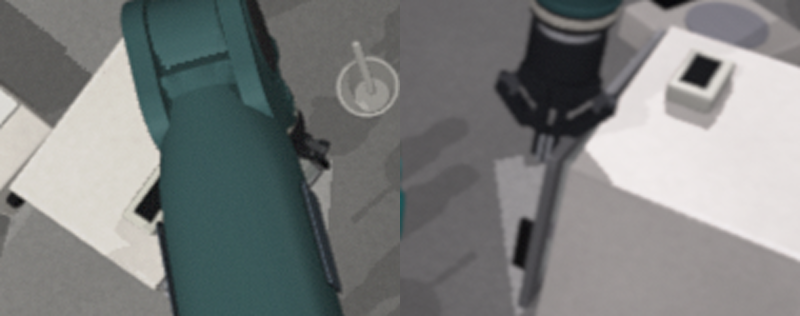

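The door is nearly shut, with the fingers on it and 6.9 N of resistance, so it is at the catch. I'll push on in small steps.

carry_out --pt "0.1 0.15 0 0 0 0" --pt "0.1 0.15 0 0 0 0" --pt "0 0 0 0 0 0"

```text
time: 2.7
position: [600.3, 254.8, 214.1]
ee_rot: [0.176, 0.984, -0.003, -0.001]
force: [-14.1, -21.7, 5.3]
opening: 0.001
gripper_force: 12.8
```

carry_out --pt "0.1 0.15 0 0 0 0" --pt "0.1 0.15 0 0 0 0" --pt "0 0 0 0 0 0"

```text
time: 2.95
position: [603.2, 258.5, 214.1]
ee_rot: [0.176, 0.984, -0.002, -0.001]
force: [-5.6, -12.5, 0.6]
opening: -0.002
gripper_force: 6.6
```

carry_out --pt "0.1 0.15 0 0 0 0" --pt "0.1 0.15 0 0 0 0" --pt "0 0 0 0 0 0"

```text
time: 3.2
position: [606.3, 263.4, 214.2]
ee_rot: [0.176, 0.984, -0.0, -0.0]
force: [0.6, -1.0, 0.2]
opening: -0.002
gripper_force: 0.5
```

carry_out --pt "0.1 0.15 0 0 0 0" --pt "0 0 0 0 0 0"

```text
time: 3.37
position: [607.4, 265.3, 214.3]
ee_rot: [0.175, 0.984, -0.0, -0.0]
force: [-0.9, -1.5, 0.4]
opening: -0.003
gripper_force: 0.9
```

carry_out --pt "0.1 0.15 0 0 0 0" --pt "0 0 0 0 0 0"

```text
time: 3.53
position: [607.6, 265.6, 214.3]
ee_rot: [0.176, 0.984, -0.001, -0.001]
force: [-7.4, -10.1, 4.2]
opening: -0.002
gripper_force: 6.3
```

The door has come up against a hard stop 13 mm past the catch, about 0.05 rad, so it is seated. I'll retreat and go above bottle B.

carry_out --pt "-2 -3 0 0 0 0" --pt "-2 -3 0 0 0 0" --pt "-1.2 -2.7 0 0 0 0" --pt "-1.2 -2.8 0 0 0 0" --pt "-1.2 -2.8 0 0 0 0" --pt "-1.2 -2.8 0 0 0 0" --pt "-1.2 -2.8 0 0 0 0" --pt "-1.2 -2.8 0 0 0 0" --pt "-1.2 -2.8 0 0 0 0" --pt "-1.2 -2.8 0 0 0 0"

```text
time: 4.37
position: [471.8, -17.3, 214.5]
ee_rot: [0.175, 0.985, 0.0, 0.0]
force: [1.1, -0.2, 0.4]
opening: -0.002
gripper_force: 0.0
```

carry_out --pt "0 0 0 0 0 0" --pt "0 0 0 0 0 0" --pt "0 0 0 0 0 0" --pt "0 0 0 0 0 0" --pt "0 0 0 0 0 0" --pt "0 0 0 0 0 0" --grip 8.5

```text
time: 4.87
position: [472.7, -15.6, 214.2]
ee_rot: [0.175, 0.985, 0.0, -0.0]
force: [0.5, 0.5, 0.5]
opening: 0.846
gripper_force: 0.0
```

Run:
```python
from workcell import env
import cv2,numpy as np
s=env.read_state();print(s["position"],s["opening"],s["time"],s["force"])
w=env.capture("wrist");a=env.capture("top")
cv2.imwrite("pics/w1.png",np.hstack([cv2.resize(w,(440,330)),cv2.resize(a[110:260,45:235],(360,330))]))
p=env.camera_params("wrist");print(p["fx"],p["cx"],p["cy"],np.round(p["T_tool_cam"],3).tolist())
```

```text
[472.67581632 -15.59982751 214.17950192] 0.8461233135557428 4.8667 [0.4778494  0.45302953 0.50204159]
338.5847126467176 278.7163560023182 208.28013326281456 [[-0.001, -0.961, -0.276, 70.813], [1.0, -0.0, -0.001, -0.358], [0.001, -0.276, 0.961, -143.168], [0.0, 0.0, 0.0, 1.0]]
```

View pics/w1.png

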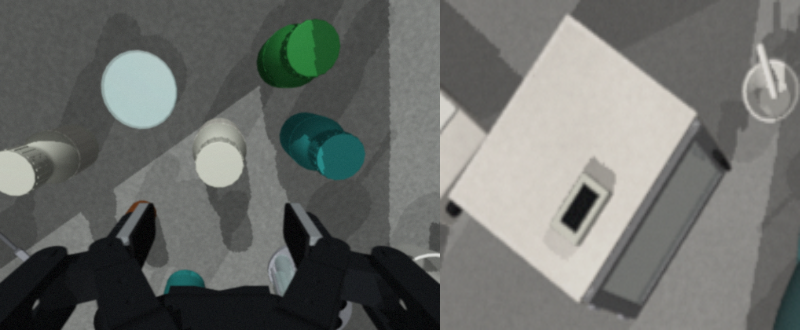

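The wrist picture shows bottle B's cap at about (280,207) of the full frame, 2.5 mm off the tool axis, and the top view shows the door flush. Going down to grasp.

carry_out --pt "-0.2 0 -2 0 0 0" --pt "0 0 -3 0 0 0" --pt "0 0 -3 0 0 0" --pt "0 0 -2.4 0 0 0" --pt "0 0 -1.5 0 0 0" --pt "0 0 -0.9 0 0 0" --pt "0 0 0 0 0 0"

```text
time: 5.55
position: [469.7, -16.0, 84.9]
ee_rot: [0.175, 0.985, 0.0, -0.001]
force: [0.5, 0.1, -0.6]
opening: 0.996
gripper_force: 0.0
```

carry_out --pt "0 0 0 0 0 0" --pt "0 0 0 0 0 0" --pt "0 0 0 0 0 0" --pt "0 0 0 0 0 0" --pt "0 0 0 0 0 0" --pt "0 0 0 0 0 0" --pt "0 0 0 0 0 0" --grip 3.5

```text
time: 6.13
position: [471.3, -16.3, 87.4]
ee_rot: [0.175, 0.984, 0.0, 0.001]
force: [-0.6, 1.7, 7.7]
opening: 0.515
gripper_force: 59.9
```

carry_out --pt "0 0 0.3 0 0 0" --pt "0 0 0.5 0 0 0" --pt "0 0 0.8 0 0 0" --pt "0 0 1 0 0 0" --pt "0 0 0.6 0 0 0" --pt "0 0 0 0 0 0" --pt "0 0 0 0 0 0" --pt "0 0 0 0 0 0" --pt "0 0 0 0 0 0"

```text
time: 6.88
position: [470.1, -16.3, 117.9]
ee_rot: [0.175, 0.984, 0.0, -0.0]
force: [0.2, -0.3, -2.3]
opening: 0.512
gripper_force: 61.3
```

carry_out --pt "0 0 0 0 0 0" --pt "0 0 0 0 0 0" --pt "0 0 0 0 0 0" --pt "0 0 0 0 0 0"

```text
time: 7.22
position: [470.4, -16.3, 118.2]
ee_rot: [0.175, 0.984, -0.0, -0.0]
force: [-0.7, 0.4, -3.1]
opening: 0.51
gripper_force: 61.3
```

Run:
```python
from workcell import env
import numpy as np
f=[]
for i in range(8):
    env.capture("wrist");s=env.read_state();f.append(s["force"][2])
print(np.round(f,2),np.mean(f),s["position"])
```

```text
[-2.53 -2.23 -2.7  -3.77 -2.83 -2.35 -2.41 -2.74] -2.6941592423325122 [470.40932307 -16.34580778 118.27888946]
```

carry_out --pt "0 0 -1 0 0 0" --pt "0 0 -1 0 0 0" --pt "0 0 -0.7 0 0 0" --pt "0 0 -0.2 0 0 0" --pt "0 0 -0.1 0 0 0" --pt "0 0 0 0 0 0" --pt "0 0 0 0 0 0"

```text
time: 8.2
position: [470.6, -16.4, 88.6]
ee_rot: [0.175, 0.984, -0.0, 0.0]
force: [-0.2, -0.6, -3.1]
opening: 0.512
gripper_force: 61.3
```

B weighs about 2.7 N, so it is the heavier one, pending a check on A. I'll set it down.

carry_out --pt "0 0 -0.1 0 0 0" --pt "0 0 -0.05 0 0 0" --pt "0 0 0 0 0 0"

```text
time: 8.45
position: [471.0, -16.4, 87.5]
ee_rot: [0.175, 0.984, -0.0, 0.001]
force: [-0.9, 0.7, 5.4]
opening: 0.513
gripper_force: 62.3
```

carry_out --pt "0 0 0 0 0 0" --pt "0 0 0 0 0 0" --pt "0 0 0 0 0 0" --pt "0 0 0 0 0 0" --pt "0 0 0 0 0 0" --pt "0 0 0 0 0 0" --pt "0 0 2 0 0 0" --pt "0 0 3 0 0 0" --pt "0 0 3 0 0 0" --pt "0 0 3 0 0 0" --grip 8.5

```text
time: 9.28
position: [470.0, -16.2, 198.1]
ee_rot: [0.175, 0.984, 0.0, -0.0]
force: [0.6, -0.6, 0.1]
opening: 0.997
gripper_force: 0.0
```

carry_out --pt "-0.6 -2 1 0 0 0" --pt "-0.7 -2.4 0 0 0 0" --pt "-0.8 -2.5 0 0 0 0" --pt "-0.8 -2.5 0 0 0 0" --pt "-0.8 -2.5 0 0 0 0" --pt "-0.8 -2.5 0 0 0 0" --pt "-0.8 -2.4 0 0 0 0" --pt "-0.6 -1.9 0 0 0 0" --pt "0 0 0 0 0 0" --pt "0 0 0 0 0 0"

```text
time: 10.12
position: [411.1, -204.0, 206.7]
ee_rot: [0.176, 0.984, 0.0, -0.0]
force: [1.0, 0.8, 0.6]
opening: 0.997
gripper_force: 0.0
```

Run:
```python
from workcell import env
import cv2,numpy as np
s=env.read_state();print(s["position"],s["ee_rot"])
w=env.capture("wrist");cv2.imwrite("pics/w2.png",w)
```

```text
[ 411.11240631 -203.97365362  206.68034038] [ 1.76429265e-01  9.84313314e-01  8.76546452e-05 -8.18248312e-05]
```

View pics/w2.png

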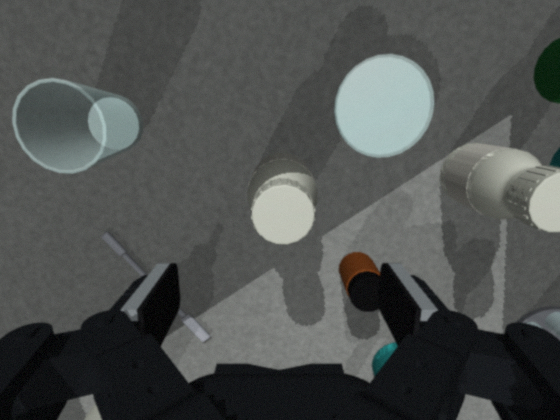

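Cap A is at (283,212), about 3 mm off the tool axis. Going down to grasp.

carry_out --pt "-0.1 0.3 -2 0 0 0" --pt "0 0 -3 0 0 0" --pt "0 0 -3 0 0 0" --pt "0 0 -2 0 0 0" --pt "0 0 -1.2 0 0 0" --pt "0 0 -0.8 0 0 0" --pt "0 0 0 0 0 0"

```text
time: 10.75
position: [410.1, -199.2, 85.7]
ee_rot: [0.175, 0.985, 0.0, -0.001]
force: [-0.1, 0.6, 0.6]
opening: 0.992
gripper_force: 0.0
```

carry_out --pt "0 0 0 0 0 0" --pt "0 0 0 0 0 0" --pt "0 0 0 0 0 0" --pt "0 0 0 0 0 0" --pt "0 0 0 0 0 0" --pt "0 0 0 0 0 0" --pt "0 0 0 0 0 0" --grip 3.5

```text
time: 11.33
position: [411.0, -200.7, 87.8]
ee_rot: [0.176, 0.984, -0.0, 0.001]
force: [-2.0, -0.2, 9.2]
opening: 0.509
gripper_force: 60.0
```

carry_out --pt "0 0 0.3 0 0 0" --pt "0 0 0.5 0 0 0" --pt "0 0 0.8 0 0 0" --pt "0 0 1 0 0 0" --pt "0 0 0.6 0 0 0" --pt "0 0 0 0 0 0" --pt "0 0 0 0 0 0" --pt "0 0 0 0 0 0" --pt "0 0 0 0 0 0"

```text
time: 12.08
position: [410.2, -200.2, 118.4]
ee_rot: [0.176, 0.984, 0.0, -0.0]
force: [0.3, -0.5, -1.2]
opening: 0.513
gripper_force: 61.0
```

Run:
```python
from workcell import env
import numpy as np
f=[]
for i in range(8):
    env.capture("wrist");s=env.read_state();f.append(s["force"][2])
print(np.round(f,2),np.mean(f),s["position"],s["opening"])
```

```text
[-0.48 -1.06 -0.79 -0.2  -0.33 -0.34 -0.65 -0.  ] -0.48025105651118444 [ 410.38754717 -200.32939905  118.70391003] 0.508141392960198
```

A weighs about 0.5 N, so A is the lighter. I'll set it back down.

carry_out --pt "0 0 -1 0 0 0" --pt "0 0 -1 0 0 0" --pt "0 0 -0.7 0 0 0" --pt "0 0 -0.3 0 0 0" --pt "0 0 -0.1 0 0 0" --pt "0 0 -0.05 0 0 0" --pt "0 0 0 0 0 0"

```text
time: 13.07
position: [410.5, -200.3, 87.9]
ee_rot: [0.175, 0.984, -0.0, 0.0]
force: [-3.2, 2.6, 9.7]
opening: 0.511
gripper_force: 62.2
```

carry_out --pt "0 0 0 0 0 0" --pt "0 0 0 0 0 0" --pt "0 0 0 0 0 0" --pt "0 0 0 0 0 0" --pt "0 0 0 0 0 0" --pt "0 0 0 0 0 0" --pt "0 0 2 0 0 0" --pt "0 0 3 0 0 0" --pt "0 0 3 0 0 0" --pt "0 0 3 0 0 0" --grip 8.5

```text
time: 13.9
position: [410.1, -200.1, 198.6]
ee_rot: [0.176, 0.984, 0.0, -0.0]
force: [2.0, -1.0, 0.3]
opening: 0.996
gripper_force: 0.0
```

carry_out --pt "0.6 1.9 1 0 0 0" --pt "0.7 2.4 0 0 0 0" --pt "0.8 2.5 0 0 0 0" --pt "0.8 2.5 0 0 0 0" --pt "0.8 2.5 0 0 0 0" --pt "0.8 2.5 0 0 0 0" --pt "0.8 2.3 0 0 0 0" --pt "0.7 1.8 0 0 0 0" --pt "0 0 0 0 0 0" --pt "0 0 0 0 0 0"

```text
time: 14.73
position: [470.4, -15.7, 207.1]
ee_rot: [0.175, 0.985, -0.0, -0.0]
force: [-0.5, -0.4, 0.5]
opening: 0.998
gripper_force: 0.0
```

Run:
```python
from workcell import env
import cv2,numpy as np
s=env.read_state();print(s["position"],s["ee_rot"],s["qpos"])
w=env.capture("wrist");t=env.capture("top");sc=env.capture("scene")
k=lambda i:cv2.resize(i,(400,300),interpolation=cv2.INTER_CUBIC)
cv2.imwrite("pics/w3.png",np.vstack([np.hstack([k(w),k(t)]),np.hstack([k(sc),k(t[140:260,290:450])])]))
```

```text
[470.43893662 -15.71577755 207.13367924] [ 1.74550602e-01  9.84648189e-01 -6.46440556e-05 -1.66578369e-04] [-2.06684039e-01  1.80183816e-01 -2.26712519e-01  1.16422895e+00
 -1.39629403e-04  1.44214680e-01]
```

View pics/w3.png

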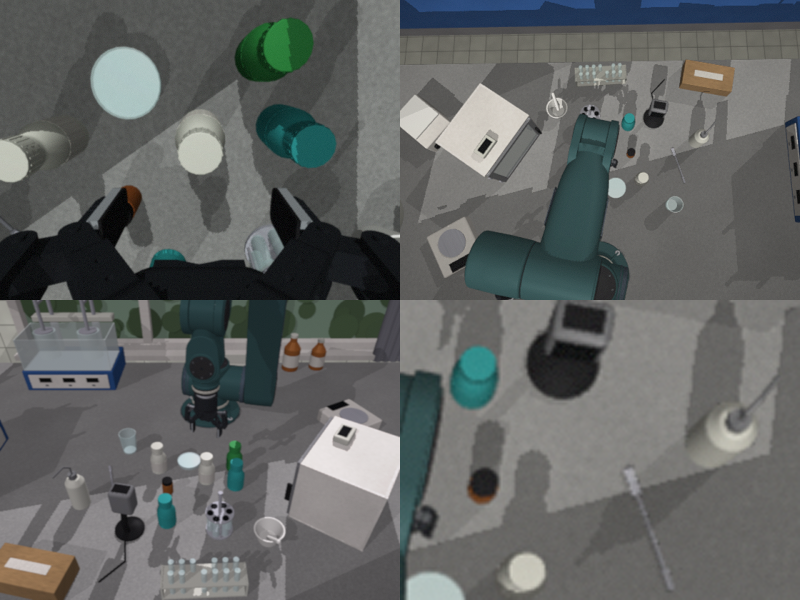

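The lighter bottle stands and everything else is in place. The scanner's heading needs a closer look in the first pictures.

Run:
```python
import cv2,numpy as np
t=cv2.imread("pics/top0.png")[128:188,335:385];s=cv2.imread("pics/scene0.png")[252:312,147:197]
k=lambda i:cv2.convertScaleAbs(cv2.resize(i,(400,480),interpolation=cv2.INTER_CUBIC),alpha=1.6)
cv2.imwrite("pics/sc.png",np.hstack([k(t),k(s)]))
```

```text
(no output)
```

View pics/sc.png

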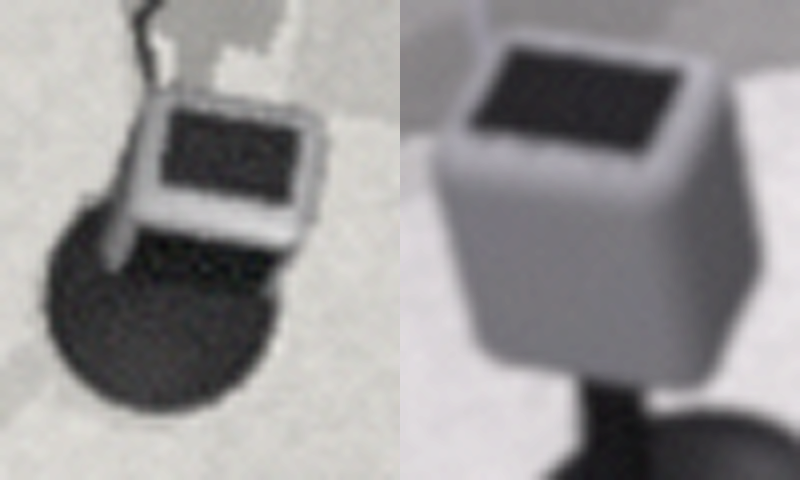

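Run:
```python
from h import *
np.set_printoptions(precision=1,suppress=True)
T=[P("top",(334.6+x/8,127.6+y/8),194) for x,y in[(170,108),(300,127),(290,203),(160,185)]]
S=[P("scene",(146.6+(x-400)/8,251.6+y/8),194) for x,y in[(470,128),(645,152),(685,68),(515,45)]]
H=[P("top",(334.6+x/8,127.6+y/8),194) for x,y in[(148,90),(325,108),(298,245),(132,220)]]
for Q in(T,S,H):
    Q=np.array(Q);print(Q.tolist(),Q.mean(0))
    for i in range(4):
        e=Q[(i+1)%4]-Q[i];print(np.linalg.norm(e),np.degrees(np.arctan2(e[1],e[0])))
```

```text
[[725.4185601318596, -250.6998688180484], [717.414305589065, -298.89040391549656], [687.9261334069537, -294.06819468959725], [695.4594880524766, -246.02652147584223]] [ 706.6 -272.4]
48.8507498792417 -99.43050550758132
29.879859445121046 170.71261081005233
48.62873427709637 81.0880925560138
30.321381486313847 -8.866175861436224
[[715.524541890636, -297.64967509277983], [723.931978159039, -249.59066283218579], [693.2187877413246, -244.15879525863087], [684.795455990398, -291.8017627965158]] [ 704.4 -270.8]
48.78886803432917 80.07709860830445
31.189826081134523 169.97050554418294
48.381865131494514 -100.02634689933969
31.28058181186859 -10.774856961345233
[[732.5646038565155, -242.70528602383934], [724.7172183716074, -308.48072510059797], [671.6633657718955, -296.4245710521942], [682.0107009149623, -235.20281345182207]] [ 702.7 -270.7]
66.24190399353822 -96.80355503133917
54.4064529822593 167.19731510615253
62.09002293639187 80.4068695311768
51.10757475480379 -8.441391803152474
```

carry_out --pt "0 0 -2 0 0 0" --pt "0 0 -3 0 0 0" --pt "0 0 -3 0 0 0" --pt "0 0 -2.1 0 0 0" --pt "0 0 -1.2 0 0 0" --pt "0 0 -0.8 0 0 0" --pt "0 0 0 0 0 0"

```text
time: 15.47
position: [469.6, -16.9, 85.2]
ee_rot: [0.176, 0.984, -0.0, -0.001]
force: [-1.0, 0.7, 0.3]
opening: 0.994
gripper_force: 0.0
```

carry_out --pt "0 0 0 0 0 0" --pt "0 0 0 0 0 0" --pt "0 0 0 0 0 0" --pt "0 0 0 0 0 0" --pt "0 0 0 0 0 0" --pt "0 0 0 0 0 0" --pt "0 0 0 0 0 0" --grip 3.5

```text
time: 16.05
position: [471.2, -16.4, 87.3]
ee_rot: [0.175, 0.984, 0.0, 0.001]
force: [-0.7, 1.6, 8.2]
opening: 0.511
gripper_force: 60.0
```

carry_out --pt "0 0 0.3 0 0 0" --pt "0 0 0.6 0 0 0" --pt "0 0 1 0 0 0" --pt "0 0 1.4 0 0 0" --pt "0 0 1.8 0 0 0" --pt "0 0 1.8 0 0 0" --pt "0 0 1.5 0 0 0" --pt "0 0 1 0 0 0" --pt "0 0 0.7 0 0 0" --pt "0 0 0 0 0 0"

```text
time: 16.88
position: [470.9, -16.4, 188.7]
ee_rot: [0.175, 0.984, -0.0, 0.001]
force: [0.2, -0.2, -3.1]
opening: 0.51
gripper_force: 61.4
```

carry_out --pt "0.2 -0.4 0 0 0 0" --pt "0.4 -0.8 0 0 0 0" --pt "0.6 -1.3 0 0 0 0" --pt "0.8 -1.7 0 0 0 0" --pt "0.8 -1.7 0 0 0 0" --pt "0.8 -1.7 0 0 0 0" --pt "0.8 -1.7 0 0 0 0" --pt "0.8 -1.7 0 0 0 0" --pt "0.8 -1.7 0 0 0 0" --pt "0.8 -1.7 0 0 0 0"

```text
time: 17.72
position: [538.8, -162.6, 186.5]
ee_rot: [0.176, 0.984, 0.0, -0.0]
force: [0.9, 1.0, -1.6]
opening: 0.508
gripper_force: 61.4
```

carry_out --pt "0.8 -1.7 -0.1 0 0 0" --pt "0.8 -1.7 -0.2 0 0 0" --pt "0.8 -1.7 -0.3 0 0 0" --pt "0.7 -1.6 -0.2 0 0 0" --pt "0.5 -1.2 -0.2 0 0 0" --pt "0.3 -0.7 -0.1 0 0 0" --pt "0.1 -0.4 0 0 0 0" --pt "0 0 0 0 0 0" --pt "0 0 0 0 0 0" --pt "0 0 0 0 0 0"

```text
time: 18.55
position: [578.2, -249.7, 176.6]
ee_rot: [0.175, 0.985, 0.0, 0.0]
force: [0.4, 0.6, -2.9]
opening: 0.513
gripper_force: 61.4
```

carry_out --pt "0 0 0 0 0 0" --pt "0 0 0 0 0 0" --pt "0 0 0 0 0 0" --pt "0 0 0 0 0 0" --pt "0 0 0 0 0 0" --pt "0 0 0 0 0 0"

```text
time: 19.05
position: [578.4, -250.3, 176.3]
ee_rot: [0.175, 0.984, 0.0, 0.0]
force: [-0.2, -0.7, -3.0]
opening: 0.514
gripper_force: 61.4
```

The bottle is held still within about 1 mm of the computed scan pose, carrying 3.0 N. Handing in.

```bash
python3 -c "
from workcell import env
print(env.sign_off())"
```

```text
the job is handed in; nothing more can be done
None
```

The job is handed in (no verdict returned): the door reached its stop past the catch, the lighter bottle A (about 0.5 N) is back on the bench, and the heavier B (about 2.7 N) is held upright by its cap within about 1 mm of the scan point worked out from the camera images.

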